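Shingle test strips in the inspection tray

TASK

One long steel test strip already lies flat at one end of the shallow tray. Take the two other long strips from the bench, in either order, and lay them in line with it along the tray like roof tiles: each has one end resting on the end of the strip before, covering about a quarter of its length, and its other end down on the tray floor towards the tray's empty end. Leave the first strip where it is and the short square plate alone.

Things in the scene. Friction and masses are not known exactly. Their poses are not given: they have to be found in the camera images.
- first_mid (a point): strip already in the tray: dark steel, 80 (x) by 40 (y) by 8 mm, loose, flat on the tray floor, which is 4 mm above the bench. Point: its centre, half-way up. Its +x points along the tray to the empty end, where the row grows; that end wall is 215 mm from the point. Fixed metal tray: inside 258 by 124 mm, walls 3 mm, rim 14 mm above the bench; the strip lies within 10 mm of its middle line and 3 deg of its axis.
- strip_a_mid (a point): a plain dark steel test strip, 80 mm long (its x) by 40 mm wide (its y) by 8 mm thick (its z), 0.2 kg, lying flat and loose on the bench (underside at z = 0), long side roughly across the robot's view but turned either way; the point is its centre, half-way up (4 mm). Its two ends are alike.
- strip_b_mid (a point): another plain, the same kind: dark steel test strip, 80 mm long (its x) by 40 mm wide (its y) by 8 mm thick (its z), 0.2 kg, lying flat and loose on the bench (underside at z = 0), long side roughly across the robot's view but turned either way; the point is its centre, half-way up (4 mm). Its two ends are alike.
- square_mid (a point): not to be used: a square plate of the same dark steel, 40 by 40 by 8 mm, flat on the bench; the point is its centre, half-way up. (A steel disc 44 mm across lies near too; these four are shuffled over a rough 2 by 2 grid on the right, 110 mm or more between centres. A 120 mm capped bottle and a 210 mm dial gauge stand are to the left beyond the tray.)
Things that resemble listed ones, but are neither listed nor needed, are in the scene too. Leave any orange or purple look-alike of the part that bears strip_a_mid alone.

How it is judged:
On the way:
1. one of the two strips lies lapped on the first strip, released (((y of strip_a_mid in the frame of first_mid between -0.016 and 0.016 m and angle between the y axis of strip_a_mid and the y axis of first_mid, either way round below 0.21 rad and angle between strip_a_mid's own z axis and vertical between 0.07 and 0.28 rad and linear speed of strip_a below 0.03 m/s and contact force between strip_a and the fingers below 0.1 N and x of strip_a_mid in the frame of first_mid between 0.043 and 0.075 m) or (y of strip_b_mid in the frame of first_mid between -0.016 and 0.016 m and angle between the y axis of strip_b_mid and the y axis of first_mid, either way round below 0.21 rad and angle between strip_b_mid's own z axis and vertical between 0.07 and 0.28 rad and linear speed of strip_b below 0.03 m/s and contact force between strip_b and the fingers below 0.1 N and x of strip_b_mid in the frame of first_mid between 0.043 and 0.075 m))), for 0.2 s.
At the end, for the whole second after the job is handed in: Both long strips released, at rest, sloping 4 to 16 deg, each centre 43 to 75 mm beyond the one before (ideal 60), within 16 mm (second one 22) of the first strip's middle line and 12 deg of its direction; first strip flat, moved under 20 mm; square plate moved under 30 mm, not lifted (((y of strip_a_mid in the frame of first_mid between -0.016 and 0.016 m and angle between the y axis of each of strip_a_mid, strip_b_mid and the y axis of first_mid, either way round below 0.21 rad and angle between strip_a_mid's own z axis and vertical between 0.07 and 0.28 rad and linear speed of each of strip_a, strip_b below 0.03 m/s and contact force between each of strip_a, strip_b and the fingers below 0.1 N and x of strip_a_mid in the frame of first_mid between 0.043 and 0.075 m and y of strip_b_mid in the frame of first_mid between -0.022 and 0.022 m and angle between strip_b_mid's own z axis and vertical between 0.07 and 0.28 rad and x of strip_b_mid in the frame of first_mid above 0.085 m and horizontal distance between strip_b_mid and strip_a_mid between 0.043 and 0.075 m) or (y of strip_b_mid in the frame of first_mid between -0.016 and 0.016 m and angle between the y axis of each of strip_b_mid, strip_a_mid and the y axis of first_mid, either way round below 0.21 rad and angle between strip_b_mid's own z axis and vertical between 0.07 and 0.28 rad and linear speed of each of strip_b, strip_a below 0.03 m/s and contact force between each of strip_b, strip_a and the fingers below 0.1 N and x of strip_b_mid in the frame of first_mid between 0.043 and 0.075 m and y of strip_a_mid in the frame of first_mid between -0.022 and 0.022 m and angle between strip_a_mid's own z axis and vertical between 0.07 and 0.28 rad and x of strip_a_mid in the frame of first_mid above 0.085 m and horizontal distance between strip_a_mid and strip_b_mid between 0.043 and 0.075 m)) and distance of first_mid from where it was at the start of the episode below 0.02 m and angle between first_mid's own z axis and vertical below 0.06 rad and linear speed of first below 0.03 m/s and distance of square_mid from where it was at the start of the episode below 0.03 m); the robot touches nothing.
It fails at once if the square plate is picked up (height (world z) of square_mid above 0.025 m).
It also fails if it takes over 64 s, if anything falls off the work surface, if the arm or the gripper's body presses on something with over 40 N, if the wrist force passes 120 N, or if a joint passes its speed limit or range.

ROBOT

A 6-joint arm with a two-finger parallel gripper is mounted at the origin on the work surface. World frame = base frame: x ahead of the robot, y to its left, z up, the work surface at z = 0. Lengths are in m, angles in rad, forces in N, time in s.
With the tool pointing down it reaches from about 0.3 to 0.85 m from the base axis. Payload 4.2 kg.
Tool frame: the origin (TCP) lies between the finger pads; the fingertips stand 14 mm ahead of it and the grasp point (between the pads) lies 5 mm behind it; z points along the fingers, y is the line along which they close (so a half turn about z gives the same grasp; the last joint's range is limited). The gripper opens to 91 mm and grips with 3 to 60 N. Pads are 32 mm wide; open, the fingers measure 118 mm over their backs; the gripper's body (76 mm by 178 mm) begins 60 mm behind the grasp point.
Start: joints at [1.304, 0.32, 1.565, -0, 1.257, -0.02], TCP at [0.14, 0.558, 0.228] pointing down, gripper open.
Joint ranges: [-3.11, 3.11], [-0.84, 2.01], [0.21, 2.61], [-1.34, 4.49], [0.05, 2.63], [-2.56, 2.56]. Speed limits (rad/s): [2.57, 2.57, 3.14, 3.14, 3.14, 3.14].

INTERFACE

Orientations are given as a rotation vector (axis times angle).
In Python, from plant import ctrl gives the robot as it stands. The module is installed in compiled form; this text tells all that it offers.
- The arm moves only by the tool drive_tool, never from a script. Its argument "motion" is a list that holds one entry, the list of rows, each a list of 6 numbers: the shift along the tool's x, y, z in mm, then the turn, a rotation vector about the tool's x, y, z in degrees. A call has 1 to 8 rows; each row shifts and turns the commanded pose from where the row before left it, along the tool's axes as they then stand; what a row does not reach is not made up. A row lasts 1/12 s, in which the tool goes at most 41.7 mm and 7.16 degrees, less where a joint would pass 70% of its speed; a pose out of reach is approached as far as the arm can. A call with a gripper value outside its range is refused whole. "hand" is the gripper command: -1 is fully open, 1 is shut, values between are in proportion, set as the call begins (left out, the last holds). The fingers move at their own pace and stop on an object; "grip_force" is the grip in N (left out, the last holds). Time passes only in rows, so rows that do not move let the fingers close. It gives the time, the measured TCP pose, the force, the opening and the grip force at its end, in the units of the state.
- ctrl.observe(): the state, without advancing time (a new reading comes with each control period).
- ctrl.camera(name): name is "scene" or "side" or "wrist"; returns a dict with "pixels" (400x640x3 uint8, red, green, blue), "range_z" (400x640 float32, m along the optical axis (not along the pixel's ray), 0 where there is no reading), "vertical_fov" (degrees; the focal length in pixels is half the picture's height over the tangent of half this angle, whatever the lens; pixels are square), "cx", "cy" (the principal point, pixels), "k1" (the pictures are not rectified: a ray, as slopes to the right and down, at radius r is drawn at 1 + k1 r^2 times it, then the intrinsics apply), "extrinsics" (4x4, takes a point from camera to world coordinates). Camera axes: x right, y up, looking along -z (the intrinsics and any distortion apply to the point x, -y, -z); pixel columns grow to the right and rows downward; lengths in m; the calibration is good to about 2 mm. A picture is of the moment at which its call begins.
- ctrl.finish_job(): hands the job in; it is judged then, once.
The state is a dict: "time": time; "joint_positions": joint angles; "joint_vel": joint speeds; "effort": joint torques, N m; "tool_pos": TCP position; "ee_rot": TCP orientation; "ft_force": force on the tool from outside, world axes, zero at the start; "ft_torque": the same for the moment, N m; "opening": opening from 0.0 (shut) to 1.0 (fully open); "grip_force": force on a finger pad.
Only numpy, scipy, OpenCV 4.12 (cv2) and the standard library are available. Lean on these libraries where they do the work, as an engineer would, in place of code of your own. Each camera call takes 0.05 s, during which the arm holds its last target. There are 200 camera calls.

## Working session

There is one attempt and no reset: what is moved stays moved. The work goes in short steps, Python scripts to look and compute and a tool call to move; the robot and the scene stay as the last step left them, time stands still between calls to the robot, and variables do not carry over. Pictures are saved under pics/ and viewed, at most 10 in all, crops included, and the job is handed in when it is done.

Besides the shell and the picture viewer there is one more tool, called after "Emit:" as name(argument=value, ...), one argument or row to a line, values as JSON. drive_tool: Moves the arm, as the interface text tells. Its arguments: {"type":"object","properties":{"motion":{"type":"array","items":{"type":"array","items":{"type":"array","items":{"type":"number"}}}},"hand":{"type":"number"},"grip_force":{"type":"number"}},"required":["motion"]}

```bash
mkdir -p pics
cat > h.py <<'E'
import numpy as np, cv2
from plant import ctrl
def snap(name,fn=None):
    c=ctrl.camera(name)
    if fn: cv2.imwrite('pics/'+fn,c['pixels'][...,::-1])
    return c
def K(c):
    f=200/np.tan(np.radians(c['vertical_fov'])/2)
    return f
def ray(c,uv):
    uv=np.atleast_2d(np.array(uv,float)); f=K(c)
    Km=np.array([[f,0,c['cx']],[0,f,c['cy']],[0,0,1]])
    p=cv2.undistortPoints(uv[:,None],Km,np.array([c['k1'],0,0,0.]))[:,0]
    # model: distorted = undist*(1+k1 r^2), same as cv2
    d=np.c_[p[:,0],-p[:,1],-np.ones(len(p))]
    E=np.array(c['extrinsics']); return E[:3,3],d@E[:3,:3].T
def onplane(c,uv,z):
    o,d=ray(c,uv); return o+d*((z-o[2])/d[:,2])[:,None]
E
python3 - <<'E'
from h import *
for n in ['scene','side']:
    c=snap(n,n+'0.png'); print(n,c['vertical_fov'],c['k1'],np.round(c['extrinsics'],3).tolist())
s=ctrl.observe(); print(s['tool_pos'],s['ee_rot'],s['time'])
E
```

```text
scene 56.01636438745007 -0.08481444476702364 [[0.885, -0.379, 0.271, 0.793], [0.466, 0.717, -0.518, -0.49], [0.002, 0.585, 0.811, 0.819], [0.0, 0.0, 0.0, 1.0]]
side 43.28873034815588 -0.09706325260809466 [[0.944, 0.256, -0.21, 0.258], [-0.331, 0.747, -0.576, -0.657], [0.009, 0.613, 0.79, 0.929], [0.0, 0.0, 0.0, 1.0]]
[0.14035591 0.55716419 0.22721307] [-3.86699336e-01 -3.11746151e+00  2.42192735e-03] 0.1
```

View pics/scene0.png

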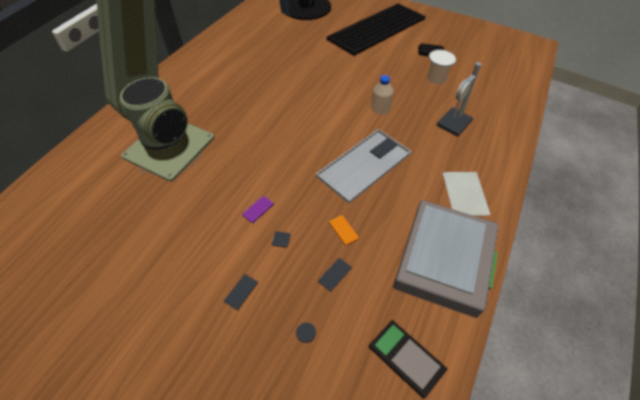

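View pics/side0.png

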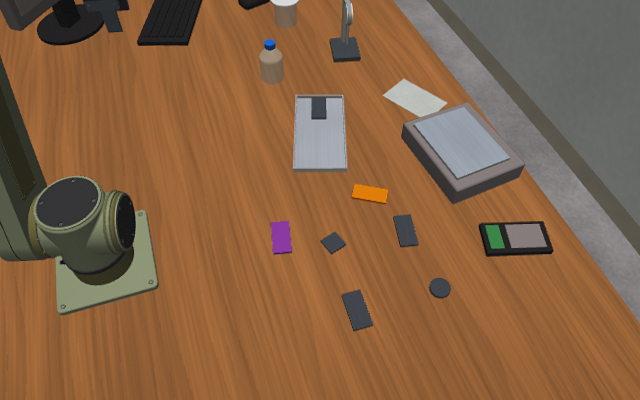

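The scene view shows the strips at (241,291) and (335,274), the square at (281,240), and the first strip at (384,148) at the tray's far end. In the side view they are at (357,309), (405,230), (333,242) and (319,107).

```bash
cat >> h.py <<'E'
def blob(c,seed,z,thr=75,win=60):
    g=c['pixels'].max(2); m=(g<thr).astype(np.uint8)
    n,l=cv2.connectedComponents(m,connectivity=4)
    u,v=seed; k=l[v,u]; assert k, g[v,u]
    cs,_=cv2.findContours((l==k).astype(np.uint8),cv2.RETR_EXTERNAL,cv2.CHAIN_APPROX_NONE)
    ct=max(cs,key=cv2.contourArea)[:,0]
    P=onplane(c,ct,z)[:,:2]*1000
    (cx,cy),(w,h),a=cv2.minAreaRect(P.astype(np.float32))
    if w<h: w,h,a=h,w,a+90
    a=(a+90)%180-90
    return np.round([cx,cy,w,h,a],1)
E
python3 - <<'E'
from h import *
S={'scene':dict(p=(241,291),q=(335,274),sq=(281,240),first=(384,148)),'side':dict(p=(357,309),q=(405,230),sq=(333,242),first=(319,107))}
for n in S:
    c=snap(n)
    for k,s in S[n].items():
        print(n,k,c['pixels'][s[1],s[0]],blob(c,s,0.006 if k!='first' else 0.010))
    if n=='side': print('tray corners',np.round(onplane(c,[(295,95),(346,96),(347,170),(293,169)],.014)*1000)[:,:2].tolist())
c=snap('wrist','w0.png');print(c['vertical_fov'],np.round(c['extrinsics'],3).tolist())
E
```

```text
scene p [60 63 67] [ 470.  -279.3   76.2   37.2   86.9]
scene q [59 63 66] [ 640.3 -139.3   76.9   36.8   76.7]
scene sq [59 63 67] [ 479.2 -117.1   37.2   35.6  -74.3]
scene first [57 61 65] [586.7 292.2  79.9  33.7  71.6]Traceback (most recent call last):
  File "<stdin>", line 6, in <module>
  File "h.py", line 22, in blob
    u,v=seed; k=l[v,u]; assert k, g[v,u]
                               ^
AssertionError: 76
```

```bash
sed -i 's/thr=75/thr=95/' h.py
python3 - <<'E'
from h import *
S={'side':dict(p=(357,309),q=(405,230),sq=(333,242),first=(319,107))}
for n in S:
    c=snap(n)
    for k,s in S[n].items():
        print(n,k,c['pixels'][s[1],s[0]],blob(c,s,0.006 if k!='first' else 0.010))
    if n=='side': print('tray corners',np.round(onplane(c,[(295,95),(346,96),(347,170),(293,169)],.014)*1000)[:,:2].tolist())
c=snap('wrist','w0.png');print(c['vertical_fov'],np.round(c['extrinsics'],3).tolist())
E
```

```text
side p [65 70 75] [ 468.  -278.6   81.1   41.9   88.2]
side q [65 71 77] [ 638.3 -138.7   81.6   40.7   77.7]
side sq [67 71 77] [ 477.1 -116.3   41.6   41.    18.4]
side first [65 70 76] [588.  293.4 117.3  86.4 -18.7]
tray corners [[539.0, 355.0], [669.0, 307.0], [576.0, 59.0], [456.0, 104.0]]
68.9085448633085 [[0.245, -0.933, -0.262, 0.067], [0.97, 0.236, 0.066, 0.575], [-0.0, -0.271, 0.963, 0.384], [0.0, 0.0, 0.0, 1.0]]
```

View pics/w0.png

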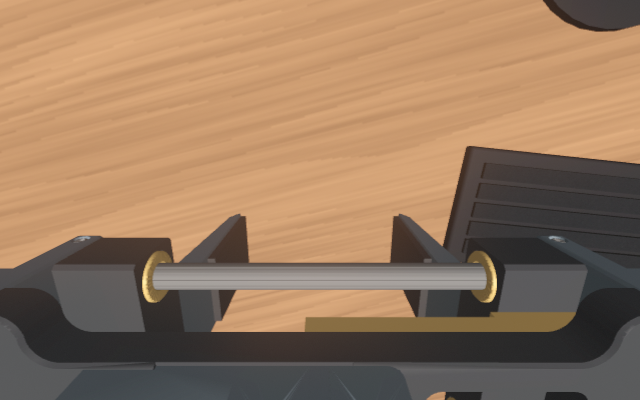

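```bash
cat > plan.py <<'E'
import sys,json
from h import *
from scipy.spatial.transform import Rotation as R
def target(yaw,tilt=0):
    # tool y at world angle yaw(deg), z down, then tilt about tool y
    a=np.radians(yaw); y=np.array([np.cos(a),np.sin(a),0]); z=np.array([0,0,-1.]); x=np.cross(y,z)
    return R.from_matrix(np.c_[x,y,z])*R.from_euler('y',tilt,degrees=True)
def plan(wps,p=None,q=None):
    """wps: (x,y,z mm,yaw,tilt,nrows)"""
    s=ctrl.observe()
    p=np.array(s['tool_pos'])*1000; q=R.from_rotvec(s['ee_rot'])
    print('now',round(s['time'],2),p.round(1),'yaw',np.degrees(np.arctan2(*q.as_matrix()[[1,0],1])).round(1),'zax',q.as_matrix()[:,2].round(3),'F',np.round(s['ft_force'],1),'op',round(s['opening'],3),'g',np.round(s['grip_force'],1))
    for x,y,z,yaw,tilt,n in wps:
        t=np.array([x,y,z]); d=(t-p)/n; w=(q.inv()*target(yaw,tilt)).as_rotvec()/n; dq=R.from_rotvec(w)
        out=[]
        for i in range(int(n)):
            v=q.inv().apply(t-p)/(n-i); w=(q.inv()*target(yaw,tilt)).as_rotvec(degrees=True)/(n-i)
            row=list(np.round(v,0 if n>i+1 else 1))+list(np.round(w,1)); p=p+q.apply(row[:3]); q=q*R.from_rotvec(row[3:],degrees=True); out.append([float(k) for k in row])
        for i in range(0,len(out),8): print(json.dumps(out[i:i+8]))
        if np.linalg.norm(d)>41.7 or np.degrees(np.linalg.norm(w))>420: print('TOO FAST',np.linalg.norm(d))
if __name__=='__main__': plan(eval(sys.argv[1]))
E
python3 - <<'E'
from h import *
c=snap('side')
for t in (80,85,90): print(blob(c,(319,110),.010,t))
c=snap('scene')
for t in (75,85): print(blob(c,(384,148),.010,t))
for nm,uv in dict(bottle=(382,110),gauge=(455,128)).items(): print(nm,onplane(c,uv,0.0)[0].round(3))
E
python3 plan.py "[(450,250,215,30,0,14),(470,-60,200,5,0,9),(469,-279,90,-2.5,0,8)]"
```

```text
[583.5 292.8  82.3  38.1  71.3]
[583.5 292.8  82.3  38.1  71.3]
[584.8 292.3  82.3  40.8  71.3]
[586.4 292.3  79.8  33.7  71. ]
[586.7 292.8  83.5  37.3  72.8]
bottle [0.514 0.46  0.   ]
gauge [0.753 0.492 0.   ]
now 0.4 [140.5 557.5 227.8] yaw 75.9 zax [-0. -0. -1.] F [-0.3  0.5 -0.1] op 0.999 g 0.0
[[-27.0, -16.0, 1.0, -0.0, 0.0, 3.3], [-28.0, -14.0, 1.0, -0.0, 0.0, 3.3], [-28.0, -13.0, 1.0, -0.0, 0.0, 3.3], [-29.0, -11.0, 1.0, -0.0, 0.0, 3.3], [-30.0, -9.0, 1.0, -0.0, 0.0, 3.3], [-30.0, -8.0, 1.0, -0.0, 0.0, 3.3], [-31.0, -6.0, 1.0, -0.0, 0.0, 3.3], [-31.0, -4.0, 1.0, -0.0, 0.0, 3.3]]
[[-31.0, -2.0, 1.0, -0.0, 0.0, 3.2], [-31.0, -1.0, 1.0, -0.0, 0.0, 3.3], [-31.0, 1.0, 1.0, -0.0, 0.0, 3.2], [-31.0, 3.0, 1.0, -0.0, 0.0, 3.3], [-31.0, 5.0, 0.0, -0.0, 0.0, 3.2], [-30.3, 6.3, 0.9, -0.0, 0.0, 3.3]]
[[-31.0, -15.0, 2.0, -0.0, 0.0, 2.8], [-32.0, -14.0, 2.0, -0.0, 0.0, 2.8], [-32.0, -12.0, 2.0, -0.0, 0.0, 2.8], [-33.0, -11.0, 2.0, -0.0, 0.0, 2.8], [-33.0, -9.0, 1.0, -0.0, 0.0, 2.8], [-34.0, -7.0, 2.0, -0.0, 0.0, 2.7], [-34.0, -6.0, 1.0, -0.0, 0.0, 2.8], [-34.0, -4.0, 2.0, -0.0, 0.0, 2.7]]
[[-34.5, -2.4, 1.0, -0.0, 0.0, 2.8]]
[[-27.0, -2.0, 14.0, -0.0, 0.0, 0.9], [-27.0, -2.0, 14.0, -0.0, 0.0, 0.9], [-27.0, -2.0, 14.0, -0.0, 0.0, 0.9], [-28.0, -1.0, 14.0, -0.0, 0.0, 1.0], [-27.0, -1.0, 14.0, -0.0, 0.0, 0.9], [-28.0, -0.0, 13.0, -0.0, 0.0, 1.0], [-27.0, -0.0, 14.0, -0.0, 0.0, 0.9], [-27.8, 0.4, 13.1, -0.0, 0.0, 1.0]]
```

Emit:
drive_tool(
  motion=[
    [[-27,-16,1,0,0,3.3],[-28,-14,1,0,0,3.3],[-28,-13,1,0,0,3.3],[-29,-11,1,0,0,3.3],[-30,-9,1,0,0,3.3],[-30,-8,1,0,0,3.3],[-31,-6,1,0,0,3.3],[-31,-4,1,0,0,3.3]],
  ],
  hand=-0.4,
)

```text
time: 1.07
tool_pos: [0.3186, 0.3804, 0.2201]
ee_rot: [1.092, 2.945, 0.001]
ft_force: [0.7, -0.2, 0.4]
opening: 0.698
grip_force: 0.0
```

Emit:
drive_tool(
  motion=[
    [[-31,-2,1,0,0,3.3],[-31,-1,1,0,0,3.3],[-31,1,1,0,0,3.3],[-31,3,1,0,0,3.3],[-31,5,0,0,0,3.3],[-30,6,1,0,0,3.3],[-31,-15,2,0,0,2.8],[-32,-14,2,0,0,2.8]],
  ],
)

```text
time: 1.73
tool_pos: [0.4546, 0.1794, 0.2107]
ee_rot: [1.712, 2.634, 0.001]
ft_force: [1.3, 0.1, -1.0]
opening: 0.698
grip_force: 0.0
```

Emit:
drive_tool(
  motion=[
    [[-32,-12,2,0,0,2.8],[-33,-11,2,0,0,2.8],[-33,-9,1,0,0,2.8],[-34,-7,2,0,0,2.8],[-34,-6,1,0,0,2.8],[-34,-4,2,0,0,2.8],[-34,-2,1,0,0,2.8]],
  ],
)

```text
time: 2.32
tool_pos: [0.4674, -0.0614, 0.2]
ee_rot: [2.136, 2.303, 0.0]
ft_force: [1.1, -0.1, -0.4]
opening: 0.701
grip_force: 0.0
```

Emit:
drive_tool(
  motion=[
    [[-27,-2,14,0,0,1],[-27,-2,14,0,0,1],[-27,-2,14,0,0,1],[-28,-1,14,0,0,1],[-27,-1,14,0,0,1],[-28,0,13,0,0,1],[-27,0,14,0,0,1],[-28,0,13,0,0,1]],
  ],
)

```text
time: 2.98
tool_pos: [0.4632, -0.2802, 0.0892]
ee_rot: [2.29, 2.151, 0.0]
ft_force: [0.0, -1.3, -0.3]
opening: 0.702
grip_force: 0.0
```

```bash
python3 plan.py "[(469,-279,15.5,-2.5,0,6)]"; python3 -c "
from h import *
c=snap('wrist','w1.png')"
```

```text
now 2.98 [ 463.2 -280.2   89.2] yaw -3.6 zax [ 0.  0. -1.] F [ 0.  -1.3 -0.3] op 0.702 g 0.0
[[0.0, 1.0, 12.0, 0.0, -0.0, -0.2], [0.0, 1.0, 12.0, 0.0, -0.0, -0.2], [0.0, 1.0, 12.0, 0.0, -0.0, -0.2], [1.0, 1.0, 13.0, 0.0, -0.0, -0.2], [0.0, 1.0, 12.0, 0.0, -0.0, -0.1], [0.5, 0.8, 12.7, 0.0, -0.0, -0.2]]
```

View pics/w1.png

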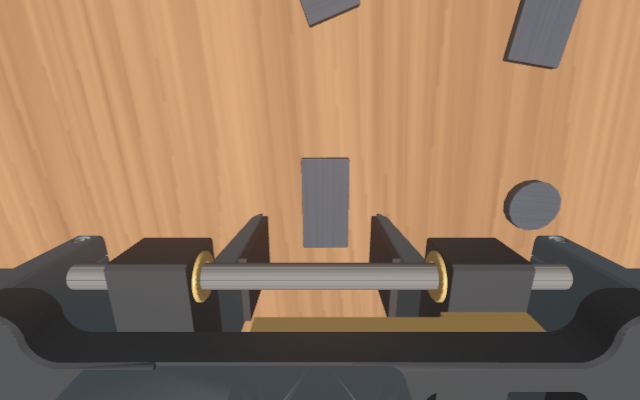

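The strip is centred between the fingers, around (326,202), and square to them. I'll descend and grip.

Emit:
drive_tool(
  motion=[
    [[0,1,12,0,0,0],[0,1,12,0,0,0],[0,1,12,0,0,0],[1,1,13,0,0,0],[0,1,12,0,0,0],[0,1,12,0,0,0],[0,0,0,0,0,0]],
  ],
)

```text
time: 3.62
tool_pos: [0.4687, -0.2776, 0.0152]
ee_rot: [-2.287, -2.15, 0.001]
ft_force: [-0.1, 0.1, 0.3]
opening: 0.696
grip_force: 0.0
```

Emit:
drive_tool(
  motion=[
    [[0,0,0,0,0,0],[0,0,0,0,0,0],[0,0,0,0,0,0],[0,0,0,0,0,0],[0,0,0,0,0,0],[0,0,0,0,0,0]],
  ],
  hand=1,
  grip_force=30,
)

```text
time: 4.12
tool_pos: [0.4694, -0.2784, 0.0177]
ee_rot: [2.288, 2.151, 0.0]
ft_force: [-1.3, 0.7, 4.3]
opening: 0.432
grip_force: 30.0
```

Emit:
drive_tool(
  motion=[
    [[0,0,-5,0,0,0],[0,0,-15,0,0,0],[0,0,-20,0,0,0],[0,0,-20,0,0,0]],
  ],
)

```text
time: 4.45
tool_pos: [0.4688, -0.2779, 0.0771]
ee_rot: [-2.288, -2.15, 0.0]
ft_force: [0.2, 0.1, -0.7]
opening: 0.433
grip_force: 30.0
```

```bash
python3 plan.py "[(470,-60,150,-10,0,8),(567,235.5,110,-18.7,7.6,11)]"; python3 -c "
from h import *
c=snap('side','s1.png');c=snap('wrist');P=c['pixels'];np.save('w.npy',P);cv2.imwrite('pics/w2.png',P[...,::-1])"
```

```text
now 4.45 [ 468.8 -277.9   77.1] yaw -3.5 zax [-0.001  0.001 -1.   ] F [ 0.2  0.1 -0.7] op 0.433 g 30.0
[[27.0, -2.0, -9.0, -0.0, -0.0, 0.8], [27.0, -2.0, -9.0, -0.0, -0.0, 0.8], [27.0, -2.0, -9.0, -0.0, -0.0, 0.8], [27.0, -3.0, -9.0, -0.0, -0.0, 0.8], [27.0, -3.0, -9.0, -0.0, -0.0, 0.8], [27.0, -3.0, -9.0, -0.0, -0.0, 0.8], [27.0, -4.0, -9.0, -0.0, -0.0, 0.8], [27.7, -4.1, -9.6, -0.1, -0.0, 0.9]]
[[28.0, 4.0, 4.0, -0.1, 0.7, 0.8], [28.0, 4.0, 4.0, -0.0, 0.7, 0.8], [28.0, 3.0, 4.0, -0.1, 0.7, 0.8], [28.0, 3.0, 5.0, -0.0, 0.7, 0.8], [28.0, 2.0, 5.0, -0.1, 0.7, 0.8], [28.0, 2.0, 5.0, -0.0, 0.7, 0.8], [28.0, 2.0, 6.0, -0.1, 0.7, 0.8], [28.0, 1.0, 6.0, -0.0, 0.7, 0.8]]
[[28.0, 1.0, 6.0, -0.1, 0.6, 0.7], [27.0, 0.0, 7.0, -0.0, 0.7, 0.8], [27.6, 0.4, 7.0, -0.1, 0.6, 0.7]]
```

View pics/w2.png

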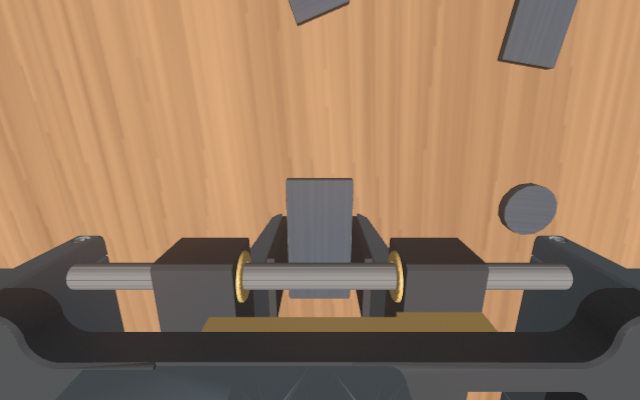

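Emit:
drive_tool(
  motion=[
    [[27,-2,-9,0,0,0.8],[27,-2,-9,0,0,0.8],[27,-2,-9,0,0,0.8],[27,-3,-9,0,0,0.8],[27,-3,-9,0,0,0.8],[27,-3,-9,0,0,0.8],[27,-4,-9,0,0,0.8],[28,-4,-9,0,0,0.9]],
  ],
)

```text
time: 5.22
tool_pos: [0.4696, -0.0587, 0.1482]
ee_rot: [-2.407, -2.016, 0.002]
ft_force: [0.2, -0.1, -1.6]
opening: 0.431
grip_force: 30.0
```

Emit:
drive_tool(
  motion=[
    [[28,4,4,0,0.7,0.8],[28,4,4,0,0.7,0.8],[28,3,4,0,0.7,0.8],[28,3,5,0,0.7,0.8],[28,2,5,0,0.7,0.8],[28,2,5,0,0.7,0.8],[28,2,6,0,0.7,0.8],[28,1,6,0,0.7,0.8]],
  ],
)

```text
time: 5.88
tool_pos: [0.5407, 0.1566, 0.1179]
ee_rot: [-2.464, -1.841, -0.113]
ft_force: [-0.2, 0.1, -1.4]
opening: 0.432
grip_force: 30.0
```

Emit:
drive_tool(
  motion=[
    [[28,1,6,0,0.7,0.8],[27,0,7,0,0.7,0.8],[27,0,7,0,0.7,0.8],[0,0,0,0,0,0],[0,0,0,0,0,0]],
  ],
)

```text
time: 6.3
tool_pos: [0.566, 0.2357, 0.1068]
ee_rot: [-2.48, -1.777, -0.153]
ft_force: [0.1, 0.0, -1.3]
opening: 0.431
grip_force: 30.0
```

```bash
python3 plan.py "[(566.2,234,50,-18.7,7.6,6)]"
python3 - <<'E'
from h import *
c=snap('wrist','w3.png')
E
```

```text
now 6.3 [566.  235.7 106.8] yaw -18.7 zax [ 0.03   0.128 -0.991] F [ 0.1  0.  -1.3] op 0.431 g 30.0
[[-1.0, 0.0, 9.0, -0.1, 0.0, -0.0], [-2.0, 0.0, 9.0, -0.1, 0.0, -0.0], [-1.0, 0.0, 10.0, -0.1, 0.0, -0.0], [-2.0, 0.0, 9.0, -0.1, 0.0, -0.0], [-1.0, 1.0, 10.0, -0.2, 0.0, -0.0], [-2.0, 0.2, 9.1, -0.1, 0.0, -0.1]]
```

View pics/w3.png

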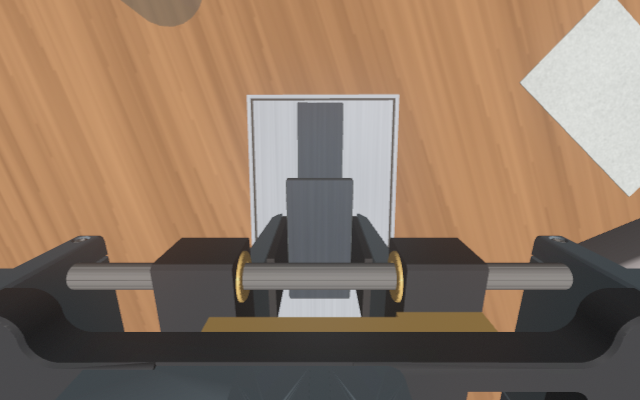

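The wrist view shows the held strip (end at row 179, columns 287–352) in line with the first strip (far end at row 103, columns 297–342).

Run:
```python
from h import *
c=snap('wrist')
g=c['pixels'].max(2)
print('col320 edges',[ (v,int(g[v,320])) for v in list(range(96,108))+list(range(172,184))])
u=np.array([-0.3206,-0.947])
far=onplane(c,[(298,103),(341,103)],.012).mean(0)*1000
print('far end',far.round(1),'first centre',(far[:2]+40*u).round(1))
o,d=ray(c,[(319.5,180),(319.5,270)])
z=[c['range_z'][182,319],c['range_z'][255,319],c['range_z'][290,319]]
for v,zz in zip((182,255,290),z):
    o,d=ray(c,[(319.5,v)]); print(v,(o+d*zz)[0].round(4))
# held end -> centre 40mm back
```

```text
col320 edges [(96, 201), (97, 151), (98, 110), (99, 154), (100, 203), (101, 166), (102, 108), (103, 109), (104, 109), (105, 110), (106, 109), (107, 110), (172, 109), (173, 109), (174, 109), (175, 109), (176, 109), (177, 105), (178, 75), (179, 80), (180, 100), (181, 110), (182, 109), (183, 109)]
far end [598.2 328.4  12. ] first centre [585.4 290.5]
182 [0.5798 0.2713 0.1033]
255 [0.5647 0.227  0.0962]
290 [0.5569 0.204  0.0941]
```

```bash
python3 plan.py "[(566.5,235,50,-18.7,7.6,5),(566.5,235,27.5,-18.7,7.6,5)]"
```

```text
now 6.4 [565.9 234.4 107.6] yaw -18.8 zax [ 0.031  0.128 -0.991] F [-0.1  0.1 -1.9] op 0.428 g 30.0
[[-1.0, 0.0, 11.0, -0.1, 0.0, -0.0], [-1.0, 0.0, 12.0, -0.1, 0.0, -0.0], [-2.0, 0.0, 11.0, -0.2, 0.0, -0.1], [-1.0, 0.0, 12.0, -0.1, 0.0, -0.0], [-1.8, 0.8, 11.2, -0.2, 0.0, -0.1]]
[[-1.0, -0.0, 4.0, 0.0, 0.0, 0.0], [-0.0, -0.0, 5.0, 0.0, 0.0, 0.0], [-1.0, -0.0, 4.0, 0.0, 0.0, 0.0], [-0.0, -0.0, 5.0, 0.0, 0.0, 0.0], [-1.0, -0.0, 4.3, 0.0, 0.0, 0.0]]
```

Emit:
drive_tool(
  motion=[
    [[-1,0,11,0,0,0],[-1,0,12,0,0,0],[-2,0,11,0,0,0],[-1,0,12,0,0,0],[-2,1,11,0,0,0],[0,0,0,0,0,0]],
  ],
)

```text
time: 6.9
tool_pos: [0.5656, 0.2342, 0.0482]
ee_rot: [-2.482, -1.773, -0.149]
ft_force: [-1.2, 0.1, -1.3]
opening: 0.43
grip_force: 30.0
```

Emit:
drive_tool(
  motion=[
    [[-1,0,4,0,0,0],[0,0,5,0,0,0],[-1,0,4,0,0,0],[0,0,5,0,0,0],[-1,0,4,0,0,0],[0,0,0,0,0,0],[0,0,0,0,0,0]],
  ],
)

```text
time: 7.48
tool_pos: [0.567, 0.2356, 0.0288]
ee_rot: [-2.482, -1.775, -0.157]
ft_force: [0.1, -0.6, -2.1]
opening: 0.433
grip_force: 30.0
```

```bash
python3 plan.py "[]"
```

```text
now 7.48 [567.  235.6  28.8] yaw -18.8 zax [ 0.033  0.13  -0.991] F [ 0.1 -0.6 -2.1] op 0.433 g 30.0
```

Emit:
drive_tool(
  motion=[
    [[0,0,1,0,0,0],[0,0,1,0,0,0],[0,0,0,0,0,0]],
  ],
)

```text
time: 7.73
tool_pos: [0.5675, 0.236, 0.0272]
ee_rot: [-2.482, -1.775, -0.158]
ft_force: [0.4, -0.3, -1.5]
opening: 0.434
grip_force: 30.0
```

Emit:
drive_tool(
  motion=[
    [[0,0,0,0,0,0],[0,0,0,0,0,0],[0,0,0,0,0,0],[0,0,0,0,0,0],[0,0,0,0,0,0],[0,0,0,0,0,0]],
  ],
  hand=-0.35,
)

```text
time: 8.23
tool_pos: [0.5673, 0.2359, 0.0271]
ee_rot: [-2.482, -1.775, -0.157]
ft_force: [0.1, -0.1, -0.3]
opening: 0.677
grip_force: 0.0
```

Emit:
drive_tool(
  motion=[
    [[0,0,-5,0,0,0],[0,0,-15,0,0,0],[0,0,-25,0,0,0],[0,0,-30,0,0,0]],
  ],
)

```text
time: 8.57
tool_pos: [0.5635, 0.2257, 0.1008]
ee_rot: [-2.481, -1.775, -0.151]
ft_force: [0.7, 0.4, 0.2]
opening: 0.675
grip_force: 0.0
```

```bash
python3 plan.py "[(590,60,140,-14,0,8),(639,-139,80,-12.8,0,6)]"
python3 - <<'E'
from h import *
c=snap('wrist','w4.png')
E
```

```text
now 8.57 [563.5 225.7 100.8] yaw -18.8 zax [ 0.03   0.128 -0.991] F [0.7 0.4 0.2] op 0.675 g 0.0
[[-18.0, 10.0, -7.0, -0.1, -0.9, -0.6], [-18.0, 10.0, -7.0, -0.1, -1.0, -0.6], [-18.0, 9.0, -7.0, -0.0, -0.9, -0.6], [-18.0, 9.0, -7.0, -0.1, -1.0, -0.6], [-19.0, 9.0, -6.0, -0.0, -0.9, -0.6], [-19.0, 9.0, -6.0, -0.1, -1.0, -0.6], [-19.0, 9.0, -5.0, -0.0, -0.9, -0.6], [-18.5, 7.9, -5.6, -0.1, -1.0, -0.7]]
[[-30.0, 16.0, 10.0, 0.0, 0.0, -0.2], [-30.0, 16.0, 10.0, 0.0, 0.0, -0.2], [-30.0, 16.0, 10.0, 0.0, 0.0, -0.2], [-31.0, 15.0, 10.0, 0.0, 0.0, -0.2], [-31.0, 15.0, 10.0, 0.0, 0.0, -0.2], [-30.1, 15.9, 10.2, 0.0, 0.0, -0.2]]
```

View pics/w4.png

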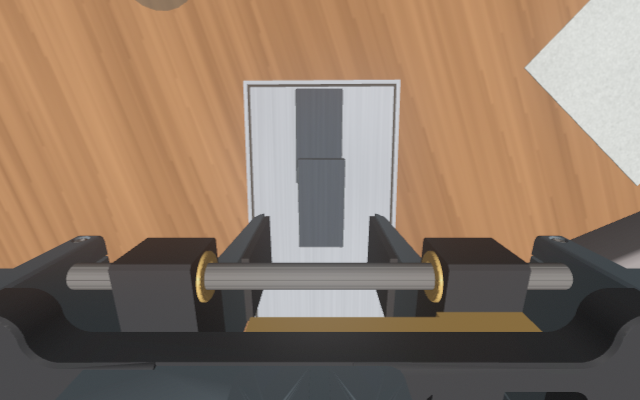

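The strip lies lapped and in line, at rows 158–247 and columns 299–344. I'll measure it and go for the second strip.

Run:
```python
from h import *
c=snap('wrist')
a=onplane(c,[(321.5,158)],.0225)[0]; b=onplane(c,[(321.5,247)],.012)[0]
f=onplane(c,[(319,88)],.012)[0]
print(a,b,(a+b)[:2]/2,f); print('len',np.linalg.norm(a-b),'first c',f[:2]-40e-3*np.array([.3206,.947]))
```

```text
[0.58746515 0.27523097 0.0225    ] [0.56107012 0.19756428 0.012     ] [0.57426764 0.23639763] [0.6047962  0.33264558 0.012     ]
len 0.08269862159876487 first c [0.5919722  0.29476558]
```

Emit:
drive_tool(
  motion=[
    [[-18,10,-7,0,-0.9,-0.6],[-18,10,-7,0,-1,-0.6],[-18,9,-7,0,-0.9,-0.6],[-18,9,-7,0,-1,-0.6],[-19,9,-6,0,-0.9,-0.6],[-19,9,-6,0,-1,-0.6],[-19,9,-5,0,-0.9,-0.6],[-18,8,-6,0,-1,-0.7]],
  ],
)

```text
time: 9.33
tool_pos: [0.5913, 0.0596, 0.1403]
ee_rot: [-2.47, -1.933, 0.004]
ft_force: [0.5, 1.0, 0.1]
opening: 0.674
grip_force: 0.0
```

Emit:
drive_tool(
  motion=[
    [[-30,16,10,0,0,-0.2],[-30,16,10,0,0,-0.2],[-30,16,10,0,0,-0.2],[-31,15,10,0,0,-0.2],[-31,15,10,0,0,-0.2],[-30,16,10,0,0,-0.2],[0,0,0,0,0,0]],
  ],
)

```text
time: 9.92
tool_pos: [0.6405, -0.1435, 0.0771]
ee_rot: [-2.455, -1.954, 0.006]
ft_force: [1.0, -1.2, 0.3]
opening: 0.673
grip_force: 0.0
```

```bash
python3 plan.py "[(639,-139,15.5,-12.8,0,6)]"
python3 - <<'E'
from h import *
c=snap('wrist','w5.png')
E
```

```text
now 9.92 [ 640.5 -143.5   77.1] yaw -13.0 zax [-0.006  0.001 -1.   ] F [ 1.  -1.2  0.3] op 0.673 g 0.0
[[1.0, -0.0, 10.0, -0.1, 0.0, -0.0], [1.0, -0.0, 10.0, -0.0, 0.0, -0.0], [1.0, -1.0, 10.0, -0.1, 0.0, -0.0], [0.0, -0.0, 11.0, -0.0, 0.0, -0.1], [1.0, -1.0, 10.0, -0.1, 0.0, -0.0], [0.1, -0.3, 10.6, -0.0, 0.0, -0.1]]
```

View pics/w5.png

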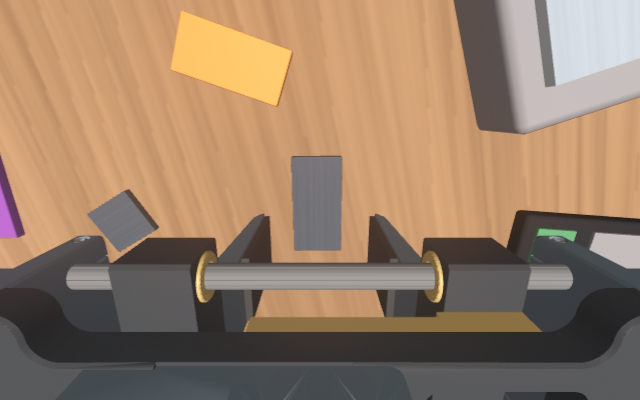

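Second strip sits between the fingers at (317,203) and is aligned. I'll grip it.

Emit:
drive_tool(
  motion=[
    [[1,0,10,0,0,0],[1,0,10,0,0,0],[1,-1,10,0,0,0],[0,0,11,0,0,0],[1,-1,10,0,0,0],[0,0,10,0,0,0],[0,0,0,0,0,0]],
  ],
)

```text
time: 10.55
tool_pos: [0.6374, -0.1324, 0.016]
ee_rot: [-2.447, -1.957, 0.007]
ft_force: [-0.6, 0.1, 0.0]
opening: 0.674
grip_force: 0.0
```

Emit:
drive_tool(
  motion=[
    [[0,0,0,0,0,0],[0,0,0,0,0,0],[0,0,0,0,0,0],[0,0,0,0,0,0],[0,0,0,0,0,0],[0,0,0,0,0,0]],
  ],
  hand=1,
)

```text
time: 11.05
tool_pos: [0.6398, -0.1335, 0.0195]
ee_rot: [-2.452, -1.959, 0.0]
ft_force: [0.7, -0.2, 1.8]
opening: 0.431
grip_force: 30.0
```

Emit:
drive_tool(
  motion=[
    [[0,0,-5,0,0,0],[0,0,-15,0,0,0],[0,0,-25,0,0,0],[0,0,-25,0,0,0]],
  ],
)

```text
time: 11.38
tool_pos: [0.6382, -0.1333, 0.0884]
ee_rot: [-2.448, -1.957, 0.006]
ft_force: [0.1, 0.2, -2.0]
opening: 0.435
grip_force: 30.0
```

```bash
python3 plan.py "[(600,20,130,-16,3,7),(547.8,178.5,75,-18.7,7.6,7)]"
```

```text
now 11.38 [ 638.2 -133.3   88.4] yaw -12.7 zax [-0.008  0.004 -1.   ] F [ 0.1  0.2 -2. ] op 0.435 g 30.0
[[20.0, -10.0, -6.0, -0.1, 0.4, 0.5], [20.0, -10.0, -6.0, -0.1, 0.4, 0.5], [20.0, -11.0, -5.0, -0.1, 0.4, 0.5], [20.0, -11.0, -5.0, -0.1, 0.4, 0.4], [20.0, -11.0, -6.0, -0.1, 0.4, 0.5], [20.0, -11.0, -5.0, -0.0, 0.4, 0.4], [20.1, -10.7, -5.2, -0.1, 0.5, 0.5]]
[[19.0, -13.0, 9.0, -0.0, 0.7, 0.4], [19.0, -14.0, 9.0, -0.0, 0.6, 0.4], [19.0, -14.0, 9.0, -0.0, 0.7, 0.4], [19.0, -14.0, 10.0, -0.1, 0.6, 0.4], [18.0, -14.0, 10.0, -0.0, 0.7, 0.3], [18.0, -14.0, 10.0, -0.1, 0.6, 0.4], [18.7, -13.8, 9.6, -0.0, 0.7, 0.3]]
```

Emit:
drive_tool(
  motion=[
    [[20,-10,-6,0,0.4,0.5],[20,-10,-6,0,0.4,0.5],[20,-11,-5,0,0.4,0.5],[20,-11,-5,0,0.4,0.5],[20,-11,-6,0,0.4,0.5],[20,-11,-5,0,0.4,0.5],[20,-11,-5,0,0.5,0.5]],
  ],
)

```text
time: 11.97
tool_pos: [0.6002, 0.0207, 0.1304]
ee_rot: [-2.483, -1.862, -0.058]
ft_force: [1.0, 0.2, -2.1]
opening: 0.431
grip_force: 30.0
```

Emit:
drive_tool(
  motion=[
    [[19,-13,9,0,0.7,0.4],[19,-14,9,0,0.7,0.4],[19,-14,9,0,0.7,0.4],[19,-14,10,0,0.6,0.4],[18,-14,10,0,0.7,0.4],[18,-14,10,0,0.6,0.4],[19,-14,9,0,0.7,0.3]],
  ],
)

```text
time: 12.55
tool_pos: [0.5477, 0.1797, 0.0762]
ee_rot: [-2.483, -1.772, -0.155]
ft_force: [-0.2, 0.8, -1.7]
opening: 0.43
grip_force: 30.0
```

Emit:
drive_tool(
  motion=[
    [[0,0,0,0,0,0],[0,0,0,0,0,0],[0,0,0,0,0,0],[0,0,0,0,0,0]],
  ],
)

```text
time: 12.88
tool_pos: [0.5496, 0.1782, 0.0771]
ee_rot: [-2.484, -1.772, -0.158]
ft_force: [-0.1, -0.5, -1.3]
opening: 0.43
grip_force: 30.0
```

```bash
python3 plan.py "[]"
python3 - <<'E'
from h import *
c=snap('wrist','w6.png')
for v in (190,200,220,240,270,285): 
    o,d=ray(c,[(319.5,v)]); print(v,(o+d*c['range_z'][v,319])[0].round(4))
E
```

```text
now 12.88 [549.6 178.2  77.1] yaw -19.0 zax [ 0.034  0.129 -0.991] F [-0.1 -0.5 -1.3] op 0.43 g 30.0
190 [0.5621 0.2099 0.0705]
200 [0.5602 0.2043 0.071 ]
220 [0.5561 0.1924 0.0694]
240 [0.5518 0.1799 0.0671]
270 [0.5586 0.1975 0.1613]
285 [0.5574 0.1938 0.163 ]
```

View pics/w6.png

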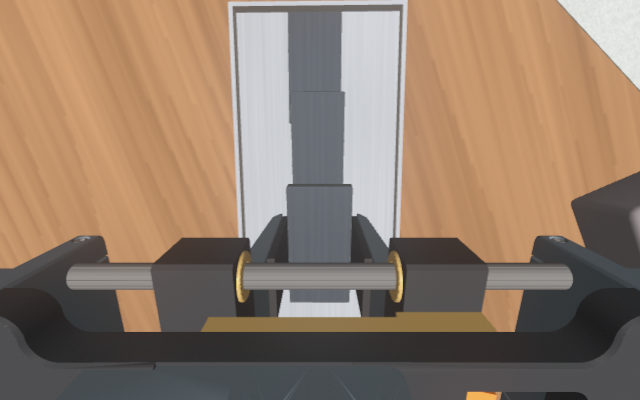

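In the wrist view the held strip's end is at row 184, lined up with strip A (far end at row 92) and the first strip.

```bash
python3 plan.py "[(548.8,181.2,29.5,-18.7,7.6,8)]"
```

```text
now 12.93 [549.6 178.2  77.1] yaw -19.0 zax [ 0.034  0.13  -0.991] F [ 0.3  0.4 -2.6] op 0.426 g 30.0
[[-0.0, -0.0, 6.0, -0.1, -0.0, -0.0], [-1.0, -0.0, 6.0, -0.1, -0.0, -0.0], [-0.0, -0.0, 6.0, -0.1, -0.0, -0.1], [-1.0, -0.0, 6.0, -0.0, -0.0, -0.0], [-0.0, -0.0, 6.0, -0.1, -0.0, -0.1], [-1.0, -1.0, 6.0, -0.0, -0.0, -0.0], [-0.0, -0.0, 6.0, -0.1, -0.0, -0.1], [-0.8, -0.6, 5.6, -0.0, -0.1, -0.0]]
```

Emit:
drive_tool(
  motion=[
    [[0,0,6,0,0,0],[-1,0,6,0,0,0],[0,0,6,0,0,0],[-1,0,6,0,0,0],[0,0,6,0,0,0],[-1,-1,6,0,0,0],[0,0,6,0,0,0],[-1,0,5,0,0,0]],
  ],
)

```text
time: 13.6
tool_pos: [0.5482, 0.1817, 0.0288]
ee_rot: [-2.483, -1.773, -0.157]
ft_force: [-1.6, -1.0, 25.2]
opening: 0.43
grip_force: 30.1
```

Emit:
drive_tool(
  motion=[
    [[0,0,0,0,0,0],[0,0,0,0,0,0],[0,0,0,0,0,0]],
  ],
)

```text
time: 13.85
tool_pos: [0.5484, 0.1816, 0.0295]
ee_rot: [-2.483, -1.773, -0.157]
ft_force: [0.1, -0.5, -2.8]
opening: 0.432
grip_force: 30.0
```

Emit:
drive_tool(
  motion=[
    [[0,0,0.3,0,0,0],[0,0,0,0,0,0],[0,0,0,0,0,0],[0,0,0,0,0,0],[0,0,0,0,0,0],[0,0,0,0,0,0]],
  ],
  hand=-0.35,
)

```text
time: 14.35
tool_pos: [0.5484, 0.1817, 0.0294]
ee_rot: [-2.483, -1.773, -0.158]
ft_force: [0.6, -0.1, 0.4]
opening: 0.677
grip_force: 0.0
```

Emit:
drive_tool(
  motion=[
    [[0,0,-5,0,0,0],[0,0,-15,0,0,0],[0,0,-25,0,0,0],[0,0,-30,0,0,0],[0,0,-30,0,0,0],[0,0,0,0,0,0],[0,0,0,0,0,0],[0,0,0,0,0,0]],
  ],
)

```text
time: 15.02
tool_pos: [0.5443, 0.1678, 0.1331]
ee_rot: [-2.483, -1.773, -0.156]
ft_force: [0.1, 0.1, 0.1]
opening: 0.675
grip_force: 0.0
```

```bash
python3 plan.py "[]"
python3 - <<'E'
from h import *
c=snap('wrist','w7.png')
u=np.array([-.3206,-.947])
for v in range(10,262,12):
    r=c['range_z'][v,320]
    if r>0:
        o,d=ray(c,[(320,v)]); p=(o+d*r)[0]; print(v,'s',(( p[:2]*1000-[586,292])@u).round(1),'z',(p[2]*1000).round(1),c['pixels'][v,320].max())
E
```

```text
now 15.02 [544.3 167.8 133.1] yaw -18.9 zax [ 0.033  0.129 -0.991] F [0.1 0.1 0.1] op 0.675 g 0.0
10 s -59.8 z 0.4 191
22 s -43.5 z 14.0 207
34 s -34.5 z 10.9 115
46 s -23.9 z 11.3 116
58 s -12.9 z 12.7 118
70 s -2.1 z 13.3 118
82 s 8.4 z 12.6 118
94 s 21.3 z 22.8 119
106 s 31.6 z 21.4 119
118 s 42.1 z 19.2 120
130 s 52.9 z 17.2 122
142 s 64.1 z 18.2 120
154 s 75.3 z 15.5 120
166 s 86.6 z 21.4 120
178 s 98.1 z 19.8 120
190 s 109.6 z 20.0 121
202 s 121.8 z 16.9 120
214 s 134.4 z 13.8 120
226 s 146.4 z 14.5 121
238 s 161.9 z 3.9 195
250 s 174.8 z 4.1 217
```

View pics/w7.png

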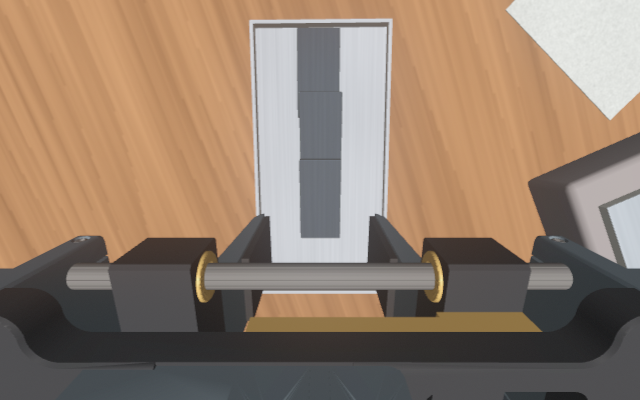

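The wrist view shows three lapped strips in line. Their upper ends are at rows 28, 92 and 159, about 60 mm apart, and the gripper is clear.

```bash
python3 -c "
from plant import ctrl
print(ctrl.finish_job())"
```

```text
the job is handed in; nothing more can be done
None
```

I laid both long strips roof-tile fashion behind the first, in line and about 60 mm apart by the wrist camera, and handed the job in at about 15 s; no verdict came back.

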